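# Index the plant turntable to the green station

## Task

Pull up the yellow-capped spring plunger on the round plant-imaging turntable, swing the turntable round to the station with the green tab, and let the pin spring fully home into that station's hole, which is hidden under the platter somewhere close to the tab, so feel for it. Be gentle: do not force or slam the pin against the track, leave the culture jar standing in its place in the middle, and do not disturb the other things on the bench.

Things in the scene. Friction and masses are not known exactly. Their poses are not given: they have to be found in the camera images.
- axis (a point): point on the turntable's vertical turning axis, at the top face of the platter, 43 mm above the bench. The turntable: blue round base 290 mm across and 30 mm high, fixed to the bench; on it a silver platter 234 mm across, top face 43 mm above the bench, that turns freely with slight friction (about 1 N at the knob), at most 75 degrees either way from its start
- knob (a point): centre of the plunger's round knob: black, 24 mm across and 26 mm tall, with a yellow cap 28 mm across and 6 mm tall on it. The point is 75 mm above the bench when the pin is home (black part from 60 to 86 mm, cap top at 92 mm). The knob stands 95 mm from the turntable's axis over a thin steel bush (18 mm across, up to 57 mm high), is carried round by the platter, and rises vertically. Gripped by the black part with room for fingertips below
- plunger (a joint): how far the plunger is pulled up, m: 0 = pin fully home in a hole; up to 0.014 at its stop. A spring pushes it down with about 5 N at 0 and 7.5 N at 0.014, damped, so that it drops in about 0.1 s. The pin is 8 mm deep in its hole: above 0.008 it is clear of the track, and at 0.008 its tip is riding on the track between holes
- pin: the 8 mm steel index pin under the knob, flat-ended with a small chamfer, hidden under the platter; the origin is its tip. Holes are 3 mm wider than the pin. When it rides on the track and the knob is pushed sideways along its circle slowly (about 15 mm/s) the spring drops it into a hole as it comes over, and the knob then stops dead against the side of the hole. The force on the pin must stay gentle (about 5 N is the spring alone; 30 N is too much)
- tab_green: green round tab, 22 mm across, 9 mm tall, on the rim of the blue base, 132 mm from the axis; origin at the centre of its underside, 30 mm above the bench. It marks the wanted station, 54 degrees to one side of the plunger's start. The station's hidden hole, on the pin's circle of 95 mm radius, lies anywhere within 10 degrees (17 mm along that circle) either side of the radial line through the tab's centre; just where differs each time
- tab_orange: orange round tab, like the green one, on the other side of the plunger's start: it marks another station's hole, not wanted
- jar_mid (a point): clear culture jar with white lid and a plantlet, 64 mm across, 66 mm tall, loose in a shallow round well in the middle of the platter; point half-way up, 76 mm above the bench
- wash_mid (a point): white wash bottle with blue cap, 60 mm across, 150 mm tall; point half-way up
- dishes_mid (a point): stack of three petri dishes, 90 mm across, 42 mm tall; point at its centre
- beaker_mid (a point): glass beaker, 68 mm across, 85 mm tall; point half-way up
- rack_mid (a point): blue tube rack with capped tubes, 90 x 160 mm, 75 mm tall; point at its centre
Not all that is in view belongs to the job. What is shaped like the part that bears jar_mid but red is not meant.

How it is judged (in metres and radians):
On the way, in this order (a step that is already met when the one before it is completed fails the run):
1. the pin is pulled clear of its first hole (value of joint plunger above 0.0085 m), for 0.1 s.
2. the plunger has been swung to the green tab (horizontal distance between pin and tab_green below 0.052 m), for 0.05 s.
At the end, for the whole second after the job is handed in: The plunger's pin is home (within 2 mm) in the hole of the green tab's station (pin tip within 60 mm of the tab, horizontally; the tab stands 37 mm farther out than the hole), and the jar stands upright within 20 mm of the turntable's axis (value of joint plunger below 0.002 m and horizontal distance between pin and tab_green below 0.06 m and horizontal distance between jar_mid and axis below 0.02 m and angle between jar_mid's own z axis and vertical below 0.2 rad); the robot touches nothing.
It fails at once if the pin is forced: more than 30 N on it (contact force between pin and anything else above 30 N).
It fails at once if the jar is tipped or leaves its well (angle between jar_mid's own z axis and vertical above 0.35 rad or horizontal distance between jar_mid and axis above 0.02 m).
It fails at once if a bystander on the bench is pushed more than 30 mm (distance of any of wash_mid, dishes_mid, beaker_mid, rack_mid from where it was at the start of the episode above 0.03 m).
It also fails if it takes over 45 s, if anything falls off the work surface, if the arm or the gripper's body presses on something with over 40 N, if the wrist force passes 120 N, or if a joint passes its speed limit or range.

## Robot

A 6-joint arm with a two-finger parallel gripper is mounted at the origin on the work surface. World frame = base frame: x ahead of the robot, y to its left, z up, the work surface at z = 0. Lengths are in mm, angles in degrees, forces in N, time in s.
With the tool pointing down it reaches from about 350 to 850 mm from the base axis. Payload 8.1 kg.
Tool frame: the origin (TCP) lies between the finger pads; the fingertips stand 17 mm ahead of it and the grasp point (between the pads) lies 2 mm behind it; z points along the fingers, y is the line along which they close (so a half turn about z gives the same grasp; the last joint's range is limited). The gripper opens to 85 mm and grips with 20 to 120 N. Pads are 22 mm wide; open, the fingers measure 114 mm over their backs; the gripper's body (76 mm by 85 mm) begins 54 mm behind the grasp point. The pads swing forward as they close: fully open they stand 13 mm farther back than shut.
Start: joints at [64.492, 7.471, 85.268, -0, 87.261, -4.893], TCP at [211.231, 561.593, 248.292] pointing down, gripper open.
Joint ranges: [-169.43, 169.43], [-51.17, 129.36], [1.28, 143.12], [-76.62, 256.62], [0, 156.53], [-152.29, 152.29]. Speed limits (degrees/s): [136.94, 136.94, 159.86, 180, 180, 180].

## Interface

Orientations are given as [roll, pitch, yaw] about the fixed x, y, z axes, in that order (R = Rz(yaw) Ry(pitch) Rx(roll)).
In Python, from bench import sense, snapshot, hand_in, trace, place_of gives the robot as it stands.
- The arm moves only by the shell command python3 -m handwheel 'ROWS' [FORCE]. ROWS is JSON, a list of rows, each a list of 7 numbers: the opening, from -1 (shut) to 1 (fully open), then the shift along the tool's x, y, z in cm, then the turn, a rotation vector about the tool's x, y, z in rad. A call has 1 to 12 rows; each row shifts and turns the commanded pose from where the row before left it, along the tool's axes as they then stand; what a row does not reach is not made up. A row lasts 1/12 s, in which the tool goes at most 41.7 mm and 7.16 degrees, less where a joint would pass 70% of its speed; a pose out of reach is approached as far as the arm can. A call with a gripper value outside its range is refused whole. The fingers move at their own pace and stop on an object; FORCE is the grip in N (left out, the last holds). Time passes only in rows, so rows that do not move let the fingers close. It gives the time, the measured TCP pose, the force, the opening and the grip force at its end, in the units of the state.
- sense(): the state, without advancing time (a new reading comes with each control period).
- snapshot(name): name is "scene" or "side" or "wrist"; returns a dict with "image" (420x560x3 uint8, red, green, blue), "intrinsics" (3x3 intrinsics, pixels), "R" (3x3) and "t" (3): a world point X has camera coordinates R X + t. Camera axes: x right, y down, z forward; pixel columns grow to the right and rows downward; lengths in mm; the calibration is good to about 2 mm. A picture is of the moment at which its call begins. There is no depth.
- hand_in(): hands the job in; it is judged then, once.
Trained networks look in a picture, given as the dict that the camera call returned (one of the last four; its "shot" number tells which), for a name from the list of things; names that differ only in an ending like _2 or _b are one class to them, and where a whole thing is asked for, a point or a joint stands for the part that bears it (a point fixed in the world has none). Each returns a list of dicts, best first, with "conf" (0 to 1); they miss things now and then, are a little off and sometimes report something else, mostly with a low value. They report only what shows in the picture. A call takes as long as a camera call. They do not tell look-alikes from the thing itself.
- trace(picture, query): "pixels" (420x560 bool, what is visible of it).
- place_of(picture, query): "location" ([x, y, z] in mm, in world coordinates, good to about 4 mm: a listed point, or the origin of a listed thing).
The state is a dict: "time": time; "joint_pos": joint angles; "qd": joint speeds; "joint_efforts": joint torques, N m; "tool_pos": TCP position; "tcp_rot": TCP orientation; "ft_force": force on the tool from outside, world axes, zero at the start; "wrist_torque": the same for the moment, N m; "finger_gap": finger opening in mm; "grip_force": force on a finger pad.
Only numpy, scipy, OpenCV 4.12 (cv2) and the standard library are available. Lean on these libraries where they do the work, as an engineer would, in place of code of your own. Each camera call takes 0.05 s, during which the arm holds its last target. There are 200 camera calls.

## Working session

There is one attempt and no reset: what is moved stays moved. The work goes in short steps, Python scripts to look and compute and a shell command to move; the robot and the scene stay as the last step left them, time stands still between calls to the robot, and variables do not carry over. Pictures are saved under pics/ and viewed, at most 10 in all, crops included, and the job is handed in when it is done.

```bash
mkdir -p pics
python3 - <<'E'
from bench import *
import cv2,numpy as np
s=sense();print({k:np.round(s[k],2).tolist() for k in('time','tool_pos','tcp_rot','finger_gap','ft_force')})
ims=[]
for c in("scene","side"):
    p=snapshot(c);ims.append(p["image"])
    for q in("axis","knob","tab_green","tab_orange","jar_mid","wash_mid","dishes_mid","beaker_mid","rack_mid"):
        for r in place_of(p,q)[:2]:
            l=np.array(r["location"]);v=p["intrinsics"]@(p["R"]@l+p["t"])
            print(c,q,round(r["conf"],2),l.round(0),(v[:2]/v[2]).round(0))
    cv2.imwrite(f"pics/{c}.png",p["image"][...,::-1])
E
```

```text
{'time': 0.0, 'tool_pos': [210.99, 561.11, 247.23], 'tcp_rot': [-179.89, -0.01, 159.39], 'finger_gap': 85.34, 'ft_force': [0.43, -0.28, -0.01]}
scene axis 0.67 [682. -78.  74.] [241. 215.]
scene knob 0.7 [682. -79.  71.] [241. 215.]
scene tab_green 0.46 [ 631. -173.   32.] [224. 195.]
scene tab_orange 0.45 [701.  31.  31.] [272. 248.]
scene jar_mid 0.75 [616. 205.  32.] [346. 255.]
scene jar_mid 0.68 [588. -48.  74.] [270. 195.]
scene wash_mid 0.73 [508. 376.  74.] [429. 248.]
scene dishes_mid 0.56 [659. 400.  21.] [408. 309.]
scene beaker_mid 0.66 [ 523. -353.   44.] [196. 141.]
scene rack_mid 0.58 [ 658. -368.   36.] [164. 171.]
side axis 0.71 [593. -47.  39.] [286. 241.]
side knob 0.56 [684. -84.  72.] [328. 234.]
side knob 0.41 [ 655. -365.   39.] [372. 354.]
side tab_green 0.63 [ 634. -172.   28.] [322. 280.]
side tab_orange 0.59 [702.  30.  32.] [316. 211.]
side jar_mid 0.9 [594. -49.  75.] [287. 232.]
side jar_mid 0.78 [614. 203.  30.] [264. 178.]
side wash_mid 0.75 [506. 376.  78.] [212. 138.]
side dishes_mid 0.82 [659. 397.  20.] [260. 140.]
side dishes_mid 0.45 [593. -51.  74.] [287. 233.]
side beaker_mid 0.86 [ 521. -353.   46.] [304. 369.]
```

View pics/scene.png

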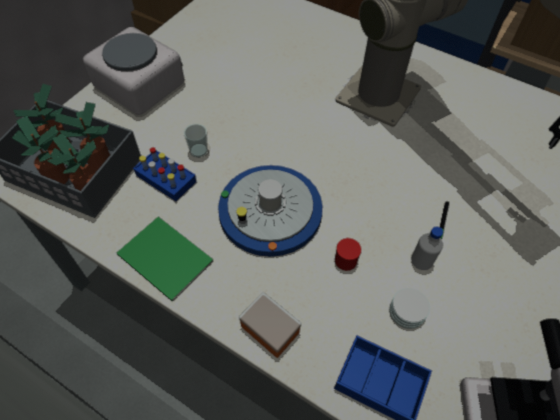

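View pics/side.png

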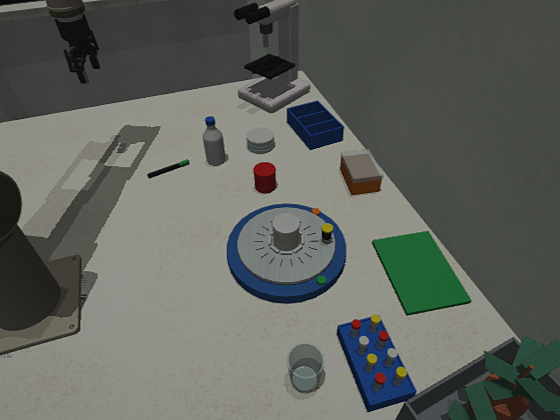

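Scene: the turntable is at about (270,208), with its yellow-capped knob at (241,213), green tab at (224,195) and orange tab at (272,246). 
- **Knob look-alikes:** the rack's yellow tube caps, at (162,155) and (170,182).
- **Jar look-alike:** the red can at (347,254). The real jar is the white-lidded one at (270,195).
- **Tab look-alike:** the green mat at (165,257).

I choose the knob at (241,213). It measures about 96 mm from the axis, and the tabs about 131 mm, both as described.

Run:
```python
import cv2
a=cv2.imread("pics/side.png")[195:305,220:355];cv2.imwrite("pics/crop.png",cv2.resize(a,None,fx=5,fy=5,interpolation=cv2.INTER_CUBIC))
```

```text
(no output)
```

View pics/crop.png

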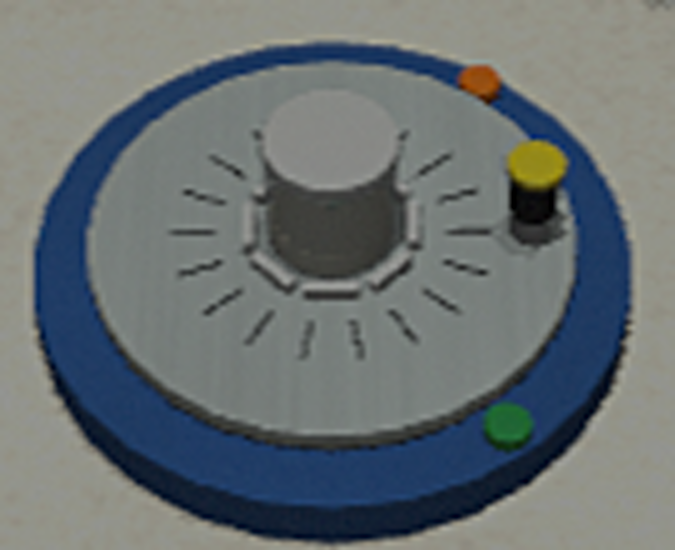

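```bash
python3 -m handwheel '[[1,-2.8,-1.8,0,0,0,0],[1,-2.8,-1.8,0,0,0,0],[1,-2.8,-1.8,0,0,0,0],[1,-2.8,-1.8,0,0,0,0],[1,-2.8,-1.8,0,0,0,0],[1,-2.8,-1.8,0,0,0,0],[1,-2.8,-1.8,0,0,0,0],[1,-2.8,-1.8,0,0,0,0],[1,-2.8,-1.8,0,0,0,0],[1,-2.8,-1.8,0,0,0,0],[1,-2.8,-1.8,0,0,0,0],[1,-2.8,-1.8,0,0,0,0]]' 30
```

```text
time: 2.0
tool_pos: [450.4, 239.7, 248.6]
tcp_rot: [180.0, 0.0, 159.4]
ft_force: [0.3, -0.3, 0.3]
finger_gap: 85.1
grip_force: 0.0
```

The crop shows the knob with yellow cap and black body at (537,185), the green tab at (508,425), the orange tab at (479,82) and the jar in its well in the middle. The choice is confirmed, so I move on.

```bash
python3 -m handwheel '[[0.4,-2.75,-1.82,0,0,0,0],[0.4,-2.75,-1.82,0,0,0,0],[0.4,-2.75,-1.82,0,0,0,0],[0.4,-2.75,-1.82,0,0,0,0],[0.4,-2.75,-1.82,0,0,0,0],[0.4,-2.75,-1.82,0,0,0,0],[0.4,-2.75,-1.82,0,0,0,0],[0.4,-2.75,-1.82,0,0,0,0],[0.4,-2.75,-1.82,0,0,0,0],[0.4,-2.75,-1.82,0,0,0,0],[0.4,-2.75,-1.82,0,0,0,0],[0.4,-2.75,-1.82,0,0,0,0]]'
python3 -m handwheel '[[0.4,0,0,3,0,0,0],[0.4,0,0,3,0,0,0],[0.4,0,0,0,0,0,0]]'
python3 - <<'E'
from bench import *
import cv2,numpy as np
for c in("wrist","side"):
    p=snapshot(c)
    for q in("knob","tab_green","tab_orange","jar_mid"):
        for r in place_of(p,q)[:1]:
            l=np.array(r["location"]);v=p["intrinsics"]@(p["R"]@l+p["t"])
            print(c,q,round(r["conf"],2),l.round(1),(v[:2]/v[2]).round(0))
    cv2.imwrite(f"pics/{c}2.png",p["image"][...,::-1])
    # colour centroids intersected with plane
    hsv=cv2.cvtColor(p["image"],cv2.COLOR_RGB2HSV)
    def ray(u,v,z):
        C=-p["R"].T@p["t"];d=p["R"].T@np.linalg.inv(p["intrinsics"])@np.array([u,v,1.]);return C+d*(z-C[2])/d[2]
    for n,lo,hi,z in(("yellow",22,34,92),("green",50,80,39),("orange",5,18,39)):
        m=cv2.inRange(hsv,(lo,130,60),(hi,255,255));k,_,st,ce=cv2.connectedComponentsWithStats(m)
        for i in range(1,k):
            if st[i,4]>25: print(c,n,st[i,4],ce[i].round(1),ray(*ce[i],z).round(1))
E
```

```text
time: 3.0
tool_pos: [682.4, -81.0, 248.2]
tcp_rot: [180.0, 0.0, 159.4]
ft_force: [-0.0, 0.0, -0.1]
finger_gap: 59.5
grip_force: 0.0
time: 3.25
tool_pos: [678.3, -79.7, 180.3]
tcp_rot: [-179.9, -0.6, 159.3]
ft_force: [-1.0, -0.8, -1.5]
finger_gap: 60.2
grip_force: 0.0
wrist knob 0.58 [680.1 -76.   75.2] [287. 219.]
wrist tab_green 0.8 [ 625.6 -174.7   33.1] [169. 188.]
wrist tab_orange 0.75 [700.4  33.   30.1] [400. 184.]
wrist jar_mid 0.69 [593.  -46.3  75.9] [284. 101.]
wrist yellow 865 [286.3 226. ] [680. -77.  92.]
wrist yellow 347 [ 48.5 305.4] [ 676.  -292.1   92. ]
wrist green 359 [172.6 193.5] [ 630.6 -171.6   39. ]
wrist green 6196 [270.5 336.1] [ 814.  -144.6   39. ]
wrist green 151 [169.5 374.8] [ 823.3 -274.2   39. ]
wrist orange 392 [398.4 185.4] [697.8  28.3  39. ]
wrist orange 3260 [502.1 284.1] [837.8 103.8  39. ]
side knob 0.45 [686.2 -83.4  71.3] [329. 234.]
side tab_green 0.46 [ 632.3 -169.4   26.1] [321. 280.]
side tab_orange 0.47 [699.7  29.   33.4] [316. 211.]
side jar_mid 0.73 [597.5 -49.9  76.8] [288. 231.]
side yellow 88 [326.8 227.7] [679.7 -81.7  92. ]
side yellow 73 [375.1 319. ] [ 674.  -325.8   92. ]
side yellow 87 [371.3 358.9] [ 631.2 -393.1   92. ]
side yellow 93 [400.7 372.1] [ 667.7 -430.    92. ]
side green 29 [183.3 162.1] [406.6 341.9  39. ]
side green 4722 [419.5 272.1] [ 843.5 -228.8   39. ]
side green 60 [321.  279.3] [ 629.7 -175.5   39. ]
side orange 408 [361.9 185.5] [853.3  73.7  39. ]
side orange 41 [315.7 211.1] [697.7  24.4  39. ]
side orange 56 [492.5 376.7] [ 841.4 -473.8   39. ]
side orange 36 [524.6 400.6] [ 866.1 -526.    39. ]
side orange 137 [502.5 409.2] [ 820.3 -525.6   39. ]
```

View pics/wrist2.png

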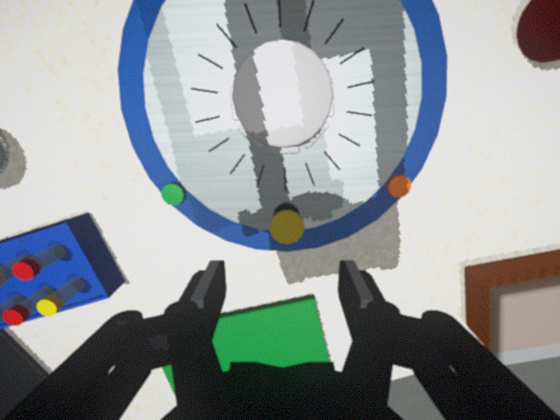

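The wrist view shows the knob at (286,226), just ahead of the fingers, with the green tab at (172,193), the orange tab at (398,185) and the jar in its well. Knob at about (680,-79), axis about (589,-48), which gives 96 mm and matches.

```bash
python3 -m handwheel '[[0.4,0.28,0.1,2,0,0,0],[0.4,0,0,2,0,0,0],[0.4,0,0,2,0,0,0],[0.4,0,0,2,0,0,0],[0.4,0,0,0,0,0,0],[0.4,0,0,0,0,0,0],[0.4,0,0,0,0,0,0]]'
python3 - <<'E'
from bench import *
import cv2,numpy as np
p=snapshot("side");cv2.imwrite("pics/s3.png",cv2.resize(p["image"][165:305,220:400,::-1],None,fx=4,fy=4))
E
```

```text
time: 4.33
tool_pos: [680.1, -77.7, 109.9]
tcp_rot: [180.0, 0.1, 159.4]
ft_force: [1.2, -0.3, 1.3]
finger_gap: 60.0
grip_force: 0.0
```

View pics/s3.png

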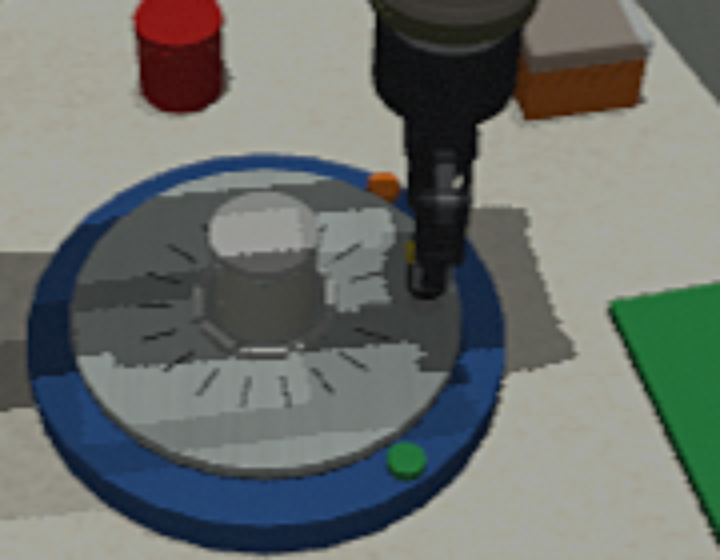

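The fingers straddle the knob, seen at crop (412,250) behind the near finger, and clear the jar. I'll descend and close softly.

```bash
python3 -m handwheel '[[0.4,0,-0.1,1.2,0,0,0],[0.4,0,0,1.2,0,0,0],[0.4,0,0,1.1,0,0,0],[0.4,0,0,0,0,0,0],[0,0,0,0,0,0,0],[0,0,0,0,0,0,0],[-0.1,0,0,0,0,0,0],[-0.2,0,0,0,0,0,0],[-0.2,0,0,0,0,0,0]]' 20
python3 -m handwheel '[[-0.3,0,0,0,0,0,0],[-0.35,0,0,0,0,0,0],[-0.35,0,0,0,0,0,0],[-0.35,0,0,0,0,0,0]]' 20
```

```text
time: 5.13
tool_pos: [679.5, -78.6, 74.0]
tcp_rot: [180.0, 0.1, 159.4]
ft_force: [-0.1, -0.3, -0.8]
finger_gap: 34.1
grip_force: 0.0
time: 5.47
tool_pos: [679.5, -78.2, 73.9]
tcp_rot: [180.0, 0.1, 159.4]
ft_force: [1.9, 3.7, 2.0]
finger_gap: 27.6
grip_force: 1.9
```

```bash
python3 -m handwheel '[[-0.35,0,0.1,0,0,0,0],[-0.35,0,0.05,0,0,0,0],[-0.35,0,0,0,0,0,0]]' 20
python3 -m handwheel '[[-0.45,0,0,0,0,0,0],[-0.45,0,0,0,0,0,0],[-0.45,0,0,0,0,0,0]]' 20
```

```text
time: 5.72
tool_pos: [679.7, -77.5, 73.5]
tcp_rot: [-180.0, 0.0, 159.4]
ft_force: [0.1, -0.5, 3.0]
finger_gap: 27.8
grip_force: 1.7
time: 5.97
tool_pos: [679.7, -77.4, 73.6]
tcp_rot: [-180.0, 0.0, 159.4]
ft_force: [-0.0, -0.7, 5.5]
finger_gap: 26.7
grip_force: 19.4
```

```bash
python3 -m handwheel '[[-0.6,0,0,-0.15,0,0,0],[-0.6,0,0,-0.15,0,0,0],[-0.6,0,0,-0.15,0,0,0],[-0.6,0,0,-0.15,0,0,0],[-0.6,0,0,0,0,0,0]]' 45
python3 - <<'E'
from bench import *
import cv2,numpy as np
p=snapshot("wrist");cv2.imwrite("pics/w4.png",p["image"][...,::-1])
E
```

```text
time: 6.38
tool_pos: [679.4, -77.3, 78.1]
tcp_rot: [-180.0, -0.0, 159.4]
ft_force: [6.3, -2.7, -6.1]
finger_gap: 26.0
grip_force: 44.5
```

View pics/w4.png

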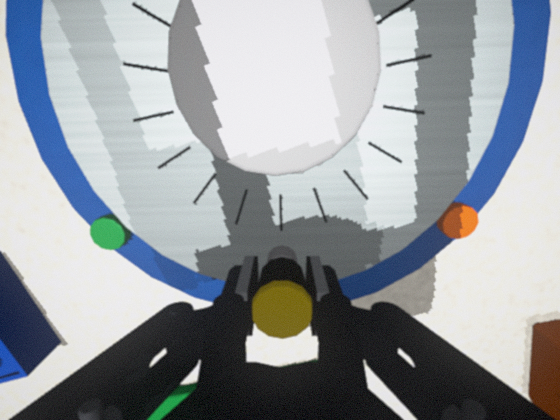

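The yellow cap at (283,308) is held between the pads, and the -6 N vertical force matches the spring. I'll ease the radial load and lift further.

```bash
python3 -m handwheel '[[-0.6,-0.08,0,-0.15,0,0,0],[-0.6,-0.07,0,-0.15,0,0,0],[-0.6,0,0,-0.15,0,0,0],[-0.6,0,0,-0.15,0,0,0],[-0.6,0,0,0,0,0,0],[-0.6,0,0,0,0,0,0]]'
```

```text
time: 6.93
tool_pos: [679.8, -77.4, 84.3]
tcp_rot: [-180.0, -0.2, 159.4]
ft_force: [-3.4, 0.5, -7.8]
finger_gap: 26.3
grip_force: 44.6
```

```bash
python3 -m handwheel '[[-0.6,0.04,-0.5,0,0,0,0.0524],[-0.6,0,-0.5,0,0,0,0.0524],[-0.6,0,-0.5,0,0,0,0.0524],[-0.6,0,-0.5,0,0,0,0.0524],[-0.6,0,0,0,0,0,0],[-0.6,0,0,0,0,0,0]]'
python3 - <<'E'
from bench import *
import cv2,numpy as np
s=sense();print(s['tool_pos'],s['tcp_rot'],s['ft_force'])
def ray(p,u,v,z):
    C=-p["R"].T@p["t"];d=p["R"].T@np.linalg.inv(p["intrinsics"])@np.array([u,v,1.]);return C+d*(z-C[2])/d[2]
p=snapshot("wrist");hsv=cv2.cvtColor(p["image"],cv2.COLOR_RGB2HSV)
for n,lo,hi,z in(("yellow",22,34,103),("green",50,80,39),("orange",5,18,39)):
    k,_,st,ce=cv2.connectedComponentsWithStats(cv2.inRange(hsv,(lo,130,60),(hi,255,255)))
    for i in range(1,k):
        if st[i,4]>100: print(n,st[i,4],ce[i].round(1),ray(p,*ce[i],z).round(1))
E
```

```text
time: 7.43
tool_pos: [671.4, -95.3, 84.7]
tcp_rot: [-180.0, -0.1, 147.4]
ft_force: [-3.7, 0.3, -7.6]
finger_gap: 25.8
grip_force: 44.7
[671.38385093 -95.30292207  84.74071483] [-1.79980504e+02 -9.52510198e-02  1.47449359e+02] [-3.70426504  0.30110644 -7.59880523]
yellow 2791 [281.6 307.6] [669.9 -94.9 103. ]
green 701 [148.4 256.7] [ 630.4 -171.6   39. ]
green 782 [382. 391.] [814.4 -95.6  39. ]
orange 1070 [481.4 178.8] [697.3  28.   39. ]
```

```bash
python3 -m handwheel '[[-0.6,0.04,-0.5,0,0,0,0.0524],[-0.6,0.02,-0.5,0,0,0,0.0524],[-0.6,0.01,-0.5,0,0,0,0.0524],[-0.6,0,-0.5,0,0,0,0.0524],[-0.6,0,-0.5,0,0,0,0.0524],[-0.6,0,0,0,0,0,0],[-0.6,0,0,0,0,0,0]]'
```

```text
time: 8.07
tool_pos: [656.0, -114.4, 85.3]
tcp_rot: [180.0, -0.0, 132.5]
ft_force: [-1.2, 0.7, -7.8]
finger_gap: 26.0
grip_force: 44.8
```

```bash
python3 -m handwheel '[[-0.6,0.01,-0.5,0,0,0,0.0524],[-0.6,0.01,-0.5,0,0,0,0.0524],[-0.6,0.01,-0.5,0,0,0,0.0524],[-0.6,0,-0.5,0,0,0,0.0524],[-0.6,0,0,0,0,0,0],[-0.6,0,0,0,0,0,0]]'
```

```text
time: 8.57
tool_pos: [640.3, -126.4, 85.4]
tcp_rot: [180.0, 0.0, 120.5]
ft_force: [-1.3, 0.9, -7.5]
finger_gap: 26.0
grip_force: 44.9
```

```bash
python3 -m handwheel '[[-0.6,0,0,0.05,0,0,0],[-0.6,0,0,0.05,0,0,0],[-0.6,0,0,0.05,0,0,0],[-0.6,0,0,0.05,0,0,0],[-0.6,0,0,0,0,0,0],[-0.6,0,0,0,0,0,0]]'; python3 -m handwheel '[[-0.6,0,0,0.05,0,0,0],[-0.6,0,0,0.05,0,0,0],[-0.6,0,0,0,0,0,0],[-0.6,0,0,0,0,0,0]]'
```

```text
time: 9.07
tool_pos: [640.2, -126.5, 83.3]
tcp_rot: [180.0, 0.0, 120.4]
ft_force: [0.3, 1.8, -7.8]
finger_gap: 26.0
grip_force: 44.9
time: 9.4
tool_pos: [640.1, -126.6, 82.3]
tcp_rot: [180.0, 0.0, 120.4]
ft_force: [-0.1, 2.4, -7.5]
finger_gap: 25.8
grip_force: 44.9
```

```bash
for i in 1; do python3 -m handwheel '[[-0.6,0,0,0.05,0,0,0],[-0.6,0,0,0,0,0,0],[-0.6,0,0,0,0,0,0]]'; python3 -m handwheel '[[-0.6,0,0,0.05,0,0,0],[-0.6,0,0,0,0,0,0],[-0.6,0,0,0,0,0,0]]'; done | grep -E 'tool_pos|ft_'
```

```text
tool_pos: [640.1, -126.6, 81.9]
ft_force: [1.1, 1.7, -6.9]
tool_pos: [640.1, -126.6, 81.7]
ft_force: [-0.7, 4.1, -2.0]
```

```bash
python3 -m handwheel '[[-0.4,0,0,0,0,0,0],[-0.3,0,0,0,0,0,0],[-0.22,0,0,0,0,0,0],[-0.22,0,0,0,0,0,0],[-0.22,0,0,0,0,0,0],[-0.22,0,0,-0.2,0,0,0],[-0.22,0,0,-0.2,0,0,0],[-0.22,0,0,0,0,0,0],[-0.22,0,0,0,0,0,0]]' 20
cat > chk.py <<'E'
from bench import sense
import numpy as np,sys
s=sense();y=np.radians(s['tcp_rot'][2]);f=s['ft_force'];t=s['tool_pos']
fy=f[0]*np.sin(y)-f[1]*np.cos(y);fx=f[0]*np.cos(y)+f[1]*np.sin(y)
phi=np.degrees(np.arctan2(t[1]+46.2,t[0]-590))
print('phi %.1f r %.1f z %.1f yaw %.1f fx %.1f fy %.1f fz %.1f gap %.1f g %.1f'%(phi,np.hypot(t[1]+46.2,t[0]-590),t[2],s['tcp_rot'][2],fx,fy,f[2],s['finger_gap'],s['grip_force']))
sys.exit(abs(fy)>5)
E
python3 chk.py
python3 - <<'E'
from bench import *
import cv2
p=snapshot("side");cv2.imwrite("pics/s5.png",cv2.resize(p["image"][165:305,220:400,::-1],None,fx=4,fy=4))
E
```

```text
time: 10.65
tool_pos: [640.3, -126.8, 85.7]
tcp_rot: [180.0, 0.0, 120.4]
ft_force: [0.3, -0.3, -0.2]
finger_gap: 33.4
grip_force: 0.0
phi -58.0 r 95.0 z 85.7 yaw 120.4 fx -0.4 fy 0.1 fz -0.2 gap 33.4 g 0.0False
```

View pics/s5.png

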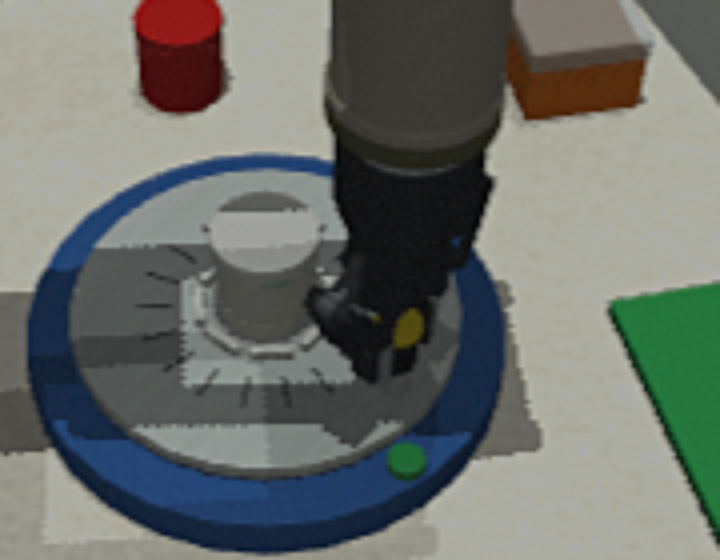

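The knob's yellow cap at (408,327) sits free between the open pads, with the green tab ahead at (407,460) and the jar in its well. Next I push slowly, with a force check between short moves.

```bash
H="python3 -m handwheel"; 
python3 -m handwheel '[[-0.22,0,-0.1,0,0,0,0.01],[-0.22,0,-0.1,0,0,0,0.01],[-0.22,0,-0.06,0,0,0,0.006],[-0.22,0,-0.06,0,0,0,0.006]]' >o && python3 chk.py && python3 -m handwheel '[[-0.22,0,-0.06,0,0,0,0.006],[-0.22,0,-0.06,0,0,0,0.006],[-0.22,0,-0.06,0,0,0,0.006]]' >o && python3 chk.py && python3 -m handwheel '[[-0.22,0,-0.06,0,0,0,0.006],[-0.22,0,-0.06,0,0,0,0.006],[-0.22,0,-0.06,0,0,0,0.006]]' >o && python3 chk.py && python3 -m handwheel '[[-0.22,0,-0.06,0,0,0,0.006],[-0.22,0,-0.06,0,0,0,0.006],[-0.22,0,-0.06,0,0,0,0.006]]' >o && python3 chk.py
```

```text
phi -59.9 r 94.5 z 85.3 yaw 118.5 fx 0.9 fy 4.7 fz -2.7 gap 33.2 g 2.3False
```

```bash
sed -i 's/sys.exit(.*/sys.exit(int(abs(fy)>7.5))/' chk.py
python3 -m handwheel '[[-0.22,0,-0.06,0,0,0,0.006],[-0.22,0,-0.06,0,0,0,0.006]]' >o && python3 chk.py && python3 -m handwheel '[[-0.22,0,-0.06,0,0,0,0.006],[-0.22,0,-0.06,0,0,0,0.006],[-0.22,0,-0.06,0,0,0,0.006]]' >o && python3 chk.py && python3 -m handwheel '[[-0.22,0,-0.06,0,0,0,0.006],[-0.22,0,-0.06,0,0,0,0.006],[-0.22,0,-0.06,0,0,0,0.006]]' >o && python3 chk.py
```

```text
phi -60.5 r 94.5 z 85.3 yaw 117.8 fx 0.4 fy 3.9 fz -1.8 gap 33.6 g 2.1
phi -61.9 r 94.6 z 85.3 yaw 116.8 fx 1.1 fy 4.2 fz -2.5 gap 33.0 g 2.1
phi -63.0 r 94.6 z 85.3 yaw 115.7 fx 0.3 fy 4.5 fz -1.9 gap 33.6 g 2.1
```

Steady 4 N sliding force. I'll continue.

```bash
python3 -m handwheel '[[-0.22,0,-0.06,0,0,0,0.006],[-0.22,0,-0.06,0,0,0,0.006],[-0.22,0,-0.06,0,0,0,0.006]]' >o && python3 chk.py && python3 -m handwheel '[[-0.22,0,-0.06,0,0,0,0.006],[-0.22,0,-0.06,0,0,0,0.006],[-0.22,0,-0.06,0,0,0,0.006]]' >o && python3 chk.py && python3 -m handwheel '[[-0.22,0,-0.06,0,0,0,0.006],[-0.22,0,-0.06,0,0,0,0.006],[-0.22,0,-0.06,0,0,0,0.006]]' >o && python3 chk.py && python3 -m handwheel '[[-0.22,0,-0.06,0,0,0,0.006],[-0.22,0,-0.06,0,0,0,0.006],[-0.22,0,-0.06,0,0,0,0.006]]' >o && python3 chk.py && python3 -m handwheel '[[-0.22,0,-0.06,0,0,0,0.006],[-0.22,0,-0.06,0,0,0,0.006],[-0.22,0,-0.06,0,0,0,0.006]]' >o && python3 chk.py
```

```text
phi -64.1 r 94.6 z 85.3 yaw 114.7 fx 0.2 fy 4.4 fz -2.8 gap 33.5 g 2.0
phi -65.2 r 94.6 z 85.3 yaw 113.7 fx -0.2 fy 4.4 fz -1.7 gap 33.2 g 2.0
phi -66.4 r 94.5 z 85.2 yaw 112.6 fx -0.3 fy 4.2 fz -3.1 gap 33.1 g 1.8
phi -67.6 r 94.4 z 85.3 yaw 111.6 fx 1.1 fy 0.2 fz -0.4 gap 32.9 g 0.4
phi -68.6 r 94.5 z 85.4 yaw 110.6 fx 0.4 fy 0.8 fz -0.5 gap 33.3 g 0.4
```

```bash
sed -i 's/>7.5/>5/' chk.py
python3 -m handwheel '[[-0.22,0,-0.04,0,0,0,0.004],[-0.22,0,-0.04,0,0,0,0.004]]' >o && python3 chk.py && python3 -m handwheel '[[-0.22,0,-0.04,0,0,0,0.004],[-0.22,0,-0.04,0,0,0,0.004]]' >o && python3 chk.py
```

```text
phi -69.0 r 94.5 z 85.3 yaw 110.1 fx 0.5 fy 0.3 fz -0.2 gap 33.0 g 0.4
phi -69.4 r 94.4 z 85.3 yaw 109.7 fx 0.6 fy 0.9 fz -0.4 gap 33.3 g 0.8
```

Run:
```python
from bench import *
import cv2
print(sense()['time'])
p=snapshot("side");cv2.imwrite("pics/s6.png",cv2.resize(p["image"][165:305,220:400,::-1],None,fx=4,fy=4))
```

```text
13.2833
```

View pics/s6.png

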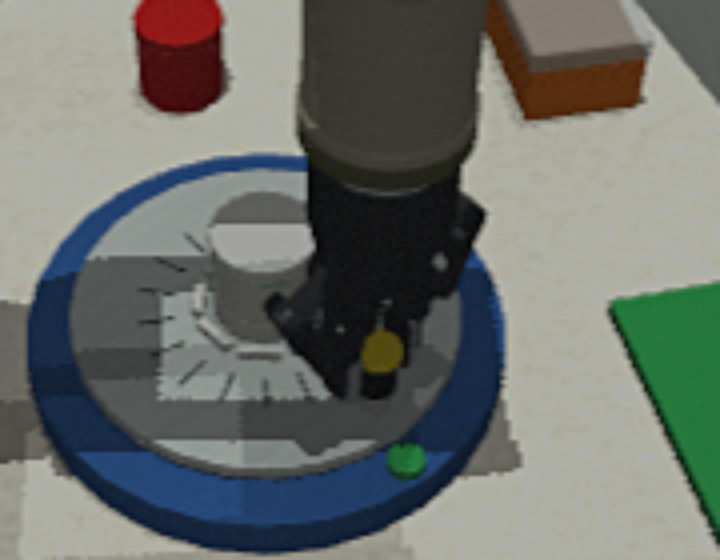

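```bash
python3 - <<'E'
from bench import *
import cv2,numpy as np
p=snapshot("side");hsv=cv2.cvtColor(p["image"],cv2.COLOR_RGB2HSV)
k,_,st,ce=cv2.connectedComponentsWithStats(cv2.inRange(hsv,(22,110,40),(34,255,255)))
for i in range(1,k):
    if st[i,4]>40 and ce[i][1]<290: print(st[i],ce[i].round(1))
for ph in(-66,-68,-70):
  for z in(89.5,97.5):
    a=np.radians(ph);v=p["intrinsics"]@(p["R"]@np.array([590+95*np.cos(a),-46.2+95*np.sin(a),z])+p["t"]);print(ph,z,(v[:2]/v[2]).round(1))
E
python3 -m handwheel '[[-0.22,0,-0.04,0,0,0,0.004],[-0.22,0,-0.04,0,0,0,0.004]]' >o && python3 chk.py
```

```text
[310 247  11  11  94] [315.  252.4]
-66 89.5 [314.3 250.6]
-66 97.5 [314.5 248.2]
-68 89.5 [313.3 251.4]
-68 97.5 [313.4 249. ]
-70 89.5 [312.1 252.1]
-70 97.5 [312.3 249.8]
phi -69.6 r 94.4 z 85.4 yaw 109.2 fx 0.5 fy 4.5 fz -1.8 gap 33.4 g 2.4
```

```bash
python3 -m handwheel '[[-0.22,0,-0.04,0,0,0,0],[-0.22,0,0,0,0,0,0]]' >o && python3 chk.py && python3 -m handwheel '[[-0.22,0,-0.04,0,0,0,0],[-0.22,0,0,0,0,0,0]]' >o; python3 chk.py
```

```text
phi -69.7 r 94.3 z 85.5 yaw 109.2 fx 0.6 fy 5.6 fz -2.1 gap 33.1 g 2.9
phi -69.7 r 94.3 z 85.5 yaw 109.2 fx 0.6 fy 5.6 fz -2.1 gap 33.1 g 2.9
```

It has stopped dead against the hole's side at 5.6 N. I'll back off, open and rise.

```bash
python3 -m handwheel '[[-0.22,0,0.15,0,0,0,0],[-0.22,0,0.1,0,0,0,0],[0.2,0,0,0,0,0,0],[0.2,0,0,0,0,0,0],[0.2,0,0,0,0,0,0],[0.2,0,0,0,0,0,0]]' >o; python3 chk.py
python3 -m handwheel '[[0.2,0,0,-1,0,0,0],[0.2,0,0,-2,0,0,0],[0.2,0,0,-3,0,0,0],[0.2,0,0,-3,0,0,0],[0.2,0,0,-3,0,0,0],[0.2,0,0,0,0,0,0],[0.2,0,0,0,0,0,0],[0.2,0,0,0,0,0,0]]' >o; python3 chk.py
python3 - <<'E'
from bench import *
import cv2,numpy as np
for c in("side","wrist"):
    p=snapshot(c)
    for q in("knob","tab_green","jar_mid"):
        for r in place_of(p,q)[:1]: print(c,q,round(r["conf"],2),np.round(r["location"],1))
    if c=="side":cv2.imwrite("pics/s7.png",cv2.resize(p["image"][165:305,220:400,::-1],None,fx=4,fy=4,interpolation=cv2.INTER_CUBIC))
    hsv=cv2.cvtColor(p["image"],cv2.COLOR_RGB2HSV)
    k,_,st,ce=cv2.connectedComponentsWithStats(cv2.inRange(hsv,(22,110,40),(34,255,255)))
    C=-p["R"].T@p["t"]
    for i in range(1,k):
        if st[i,4]>40:
            d=p["R"].T@np.linalg.inv(p["intrinsics"])@np.array([*ce[i],1.])
            print(c,st[i,4],ce[i].round(1),[np.round(C+d*(z-C[2])/d[2],1) for z in(91,99)])
E
```

```text
phi -68.7 r 94.5 z 85.2 yaw 109.2 fx 0.1 fy 0.6 fz 0.8 gap 51.1 g 0.0
phi -68.7 r 94.4 z 205.6 yaw 109.2 fx 0.3 fy 0.5 fz -1.0 gap 50.8 g 0.0
side knob 0.6 [ 628.5 -141.4   70.4]
side tab_green 0.43 [ 630.1 -171.7   28.6]
side jar_mid 0.98 [595.2 -50.   74. ]
side 105 [313.7 252.4] [array([ 624.8, -138.4,   91. ]), array([ 622.1, -144.3,   99. ])]
side 75 [375.1 319. ] [array([ 674.5, -325.3,   91. ]), array([ 671.2, -329.1,   99. ])]
side 89 [371.3 359. ] [array([ 631.5, -392.8,   91. ]), array([ 628.7, -395.8,   99. ])]
side 95 [400.8 372. ] [array([ 668.2, -429.6,   91. ]), array([ 665. , -432.2,   99. ])]
wrist knob 0.89 [ 624.  -136.2   70.7]
wrist tab_green 0.78 [ 627.1 -170.8   31.2]
wrist jar_mid 0.94 [593.  -46.   75.8]
wrist 723 [284.7 215.5] [array([ 626.2, -134.2,   91. ]), array([ 625.2, -131.6,   99. ])]
wrist 49 [279.2 364.2] [array([ 674.5, -288. ,   91. ]), array([ 671.9, -280.3,   99. ])]
```

View pics/s7.png

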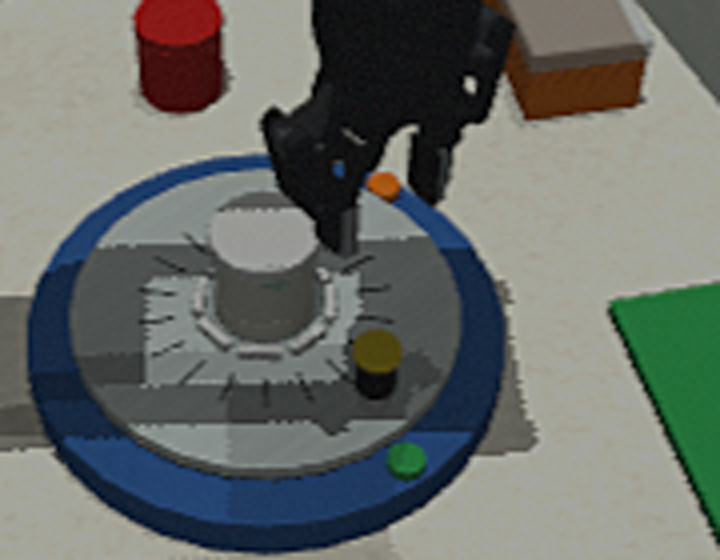

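The knob at (376,365) sits low beside the green tab at (407,460). The two camera rays agree on the home height (cap at about 91 mm, not 99). The jar stands in its well and the gripper is clear of everything.

```bash
python3 -c "from bench import *;print(hand_in())"
```

```text
the job is handed in; nothing more can be done
None
```

I swung the plunger round to the green-tab station and the pin is home in its hole by force and camera evidence; the jar is still in its well, the arm is clear, and the job is handed in (no verdict was returned).

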